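# Slide the two interlocking coasters home in their tray

### The job

Put the two plastic coasters away in their wooden tray: slide the blue one in first, right to the end, with its notch over the tray's rib, then the orange one behind it with its tongue in the blue one's other notch, until both lie flat and fully home with no gap and the orange one is flush with the tray's open end. They only fit that one way. Leave the other things on the table where they are.

Things in the scene. Friction and masses are not known exactly. Their poses are not given: they have to be found in the camera images.
- tray: Dark wooden coaster tray fixed to the table, felt floor level with the table. Origin: on the table, middle of its open end, which faces roughly the robot's right (-y); x points into the tray, y across, z up. Side walls 8 mm thick, 14 mm high, 93 mm apart inside; end wall's inner face at x = 180 mm. In front of the open end (x = 0 to -31 mm) the walls flare out to about 118 mm apart.
- tray_rib (a point): Middle of the nose of the tray's rib, 7 mm above the table, at tray x = 166, y = 22 mm: the rib is 20 mm wide (tray y = 12 to 32 mm), 14 mm high and stands out 14 mm from the end wall. Axes as the tray's.
- blue_coaster: Loose blue plastic coaster, 90 x 90 x 12 mm, some 90 g, flat on the table before the tray's open end, within about 25 degrees of its final direction. Too wide to grasp: push its edges. Origin: centre of the square, underside; z up. +x edge: notch for the rib; -x edge: notch for the orange tongue. Home: axes parallel to the tray's, origin at tray x = 135 mm, y = 0.
- blue_notch (a point): Middle of the mouth of the blue coaster's notch for the orange tongue, at coaster x = -45, y = -10 mm, 6 mm up: 32 mm wide (y = -26 to 6), 22 mm deep. The rib notch in the opposite (+x) edge is 28 mm wide (y = 8 to 36) and 18 mm deep.
- orange_coaster: Loose orange plastic coaster, 90 x 90 mm square, 12 mm thick, some 100 g, flat on the table farther from the tray than the blue one, within about 25 degrees of its final direction. Push its edges. Origin: centre of the square, underside; z up; a tongue stands out of its +x edge. Home: axes parallel to the tray's, origin at tray x = 45 mm, y = 0 (-x edge flush with the open end).
- orange_tongue (a point): Tip of the orange coaster's round-nosed tongue, 26 mm wide (coaster y = -23 to 3 mm), 18 mm long, tip at coaster x = 63, y = -10 mm, 6 mm up.
- grinder: Bystander: stainless pepper grinder with a top knob, 56 mm across, 183 mm tall; origin at its foot.
- sugar_bowl: Bystander: white ceramic sugar bowl with lid, 90 mm across, 88 mm tall; origin at its foot.
- salad_bowl: Bystander: clear glass salad bowl, 200 mm across, 70 mm tall; origin at its foot.
- baking_tin: Bystander: aluminium baking tin, 160 x 240 x 50 mm; origin under its centre.
- mug: Bystander: blue mug, 80 mm across, 80 mm tall; origin at its foot.
- salt_shaker: Bystander: clear salt shaker with steel top, 42 mm across, 72 mm tall; origin at its foot.

How it is judged:
By the outcome, as a careful person would: the job done as asked, in the order asked, and still so for the second after the job is handed in, with the robot touching nothing.
It also fails if it takes over 70 s, if anything falls off the work surface, if the arm or the gripper's body presses on something with over 40 N, if the wrist force passes 120 N, or if a joint passes its speed limit or range.

### The arm

A 6-joint arm with a two-finger parallel gripper is mounted at the origin on the work surface. World frame = base frame: x ahead of the robot, y to its left, z up, the work surface at z = 0. Lengths are in mm, angles in rad, forces in N, time in s.
With the tool pointing down it reaches from about 350 to 800 mm from the base axis. Payload 7.3 kg.
Tool frame: the origin (TCP) lies between the finger pads; the fingertips stand 14 mm ahead of it and the grasp point (between the pads) lies 5 mm behind it (bot.nose_length is the distance from the TCP to the fingertips, in mm); z points along the fingers, y is the direction in which the jaws open and shut (so a half turn about z gives the same grasp; the last joint's range is limited). The gripper opens to 85 mm and grips with 20 to 120 N. Pads are 22 mm wide; open, the fingers measure 114 mm over their backs; the gripper's body (76 mm by 85 mm) begins 54 mm behind the grasp point. The pads swing forward as they close: fully open they stand 13 mm farther back than shut.
Start: joints at [-1.451, 0.342, 1.524, -0, 1.275, -0.146], TCP at [137.93, -506.579, 206.022] pointing down, gripper open.
Joint ranges: [-2.53, 2.53], [-0.77, 2.02], [0.04, 2.7], [-1, 4.14], [0.28, 2.66], [-3.11, 3.11]. Speed limits (rad/s): [2.57, 2.57, 3.14, 3.14, 3.14, 3.14].

### API

Orientations are given as a 3x3 rotation matrix whose columns are the frame's x, y, z axes.
In Python, from rig import bot, eyes gives the robot as it stands.
- The arm moves only by the tool carry_out, never from a script. Its argument "motion" is a list of rows, each an object with "offset": the shift along the tool's x, y, z in mm, a list of three; "twist": the turn, a rotation vector about the tool's x, y, z in rad, a list of three; "fingers": the opening, from 0 (shut) to 1 (fully open). A call has 1 to 12 rows; each row is the pose to reach, as a shift and turn from the pose commanded when the call began, along the tool's axes at that moment; what a row does not reach only later rows make up. A row lasts 1/8 s, in which the tool goes at most 62.5 mm and 10.7 degrees, less where a joint would pass 70% of its speed; a pose out of reach is approached as far as the arm can. A call with a gripper value outside its range is refused whole. The fingers move at their own pace and stop on an object; the grip force is fixed at half the most. Time passes only in rows, so rows that repeat a pose let the fingers close. It gives the time, the measured TCP pose, the force and the opening at its end, in the units of the state.
- bot.observe(): the state, without advancing time (a new reading comes with each control period).
- eyes.read_camera(name): name is "scene" or "side" or "wrist"; returns the picture (420x560x3 uint8, blue, green, red); there is no depth.
- eyes.camera_info(name): a dict with "K" (3x3 intrinsics, pixels), "xyz" and "orientation" of the camera in the world. Camera axes: x right, y up, looking along -z (the intrinsics and any distortion apply to the point x, -y, -z); pixel columns grow to the right and rows downward; lengths in mm; the calibration is good to about 2 mm. A picture is of the moment at which its call begins: read the wrist's pose just before it. camera_info takes no time and is no camera call; for the wrist camera it gives the pose at the moment of the call.
- bot.sign_off(): hands the job in, once; it reports no verdict.
Trained networks look in the newest picture that a camera, given by its name, has taken for a name from the list of things; names that differ only in an ending like _2 or _b are one class to them, and where a whole thing is asked for, a point or a joint stands for the part that bears it (a point fixed in the world has none). Each returns a list of dicts, best first, with "score" (0 to 1); they miss things now and then, are a little off and sometimes report something else, mostly with a low value. They report only what shows in the picture. A call takes as long as a camera call.
- eyes.boxes_of(camera, target): "at" ([x, y, z] in mm, in world coordinates, good to about 4 mm: the middle of the surface that is visible of it).
- eyes.outline_of(camera, target): "mask" (420x560 bool, what is visible of it).
The state is a dict: "time_s": time; "qpos": joint angles; "joint_vel": joint speeds; "joint_efforts": joint torques, N m; "tcp_pos": TCP position; "tool_rot": TCP orientation; "wrist_force": force on the tool from outside, world axes, zero at the start; "torque": the same for the moment, N m; "opening": finger opening in mm.
Only numpy, scipy, OpenCV 4.12 (cv2) and the standard library are available. Lean on these libraries where they do the work, as an engineer would, in place of code of your own. Each camera call takes 0.05 s, during which the arm holds its last target. There are 200 camera calls.

## Working session

There is one attempt and no reset: what is moved stays moved. The work goes in short steps, Python scripts to look and compute and a tool call to move; the robot and the scene stay as the last step left them, time stands still between calls to the robot, and variables do not carry over. Pictures are saved under pics/ and viewed, about 8 in all and at most 12, crops included, and the job is handed in when it is done.

Besides the shell and the picture viewer there is one more tool, called after "Request:" by a JSON object that holds its "name" and its "arguments". carry_out: Moves the arm, as the interface text tells. Its arguments: {"type":"object","properties":{"motion":{"type":"array","items":{"type":"object","properties":{"offset":{"type":"array","items":{"type":"number"}},"twist":{"type":"array","items":{"type":"number"}},"fingers":{"type":"number"}}}}},"required":["motion"]}

```bash
mkdir -p pics; ls; cat > h.py <<'E'
import numpy as np, cv2
from rig import bot, eyes
def ray(info,u,v):
    K=np.array(info["K"]);R=np.array(info["orientation"]);p=np.linalg.inv(K)@[u,v,1.]
    return np.array(info["xyz"]),R@[p[0],-p[1],-p[2]]
def pix2z(info,u,v,z):
    o,d=ray(info,u,v);return o+d*(z-o[2])/d[2]
def proj(info,P):
    R=np.array(info["orientation"]);c=R.T@(np.array(P,float)-np.array(info["xyz"]))
    q=np.array(info["K"])@[c[0],-c[1],-c[2]];return q[:2]/q[2]
E
python3 - <<'E'
from h import *
s=bot.observe();print({k:np.round(v,3).tolist() for k,v in s.items()})
ims=[]
for c in ["scene","side"]:
    im=eyes.read_camera(c);i=eyes.camera_info(c);print(c,{k:np.round(v,3).tolist() for k,v in i.items() if k!="name"})
    cv2.imwrite(f"pics/{c}0.png",im)
    for t in ["tray","tray_rib","blue_coaster","blue_notch","orange_coaster","orange_tongue","grinder","sugar_bowl","salad_bowl","baking_tin","mug","salt_shaker"]:
        print(t,[(round(b["score"],2),np.round(b["at"]).tolist()) for b in eyes.boxes_of(c,t)[:2]])
E
```

```text
pics
{'time_s': 0.0, 'qpos': [-1.451, 0.343, 1.525, 0.0, 1.275, -0.146], 'joint_vel': [-0.0, 0.0, -0.0, 0.0, -0.0, -0.001], 'joint_efforts': [-0.0, -43.368, -24.601, -0.0, 0.008, 0.0], 'tcp_pos': [137.87, -506.111, 205.328], 'tool_rot': [[0.965, 0.263, -0.0], [0.263, -0.965, 0.002], [0.0, -0.002, -1.0]], 'wrist_force': [-0.722, -0.603, -0.262], 'torque': [0.001, -0.06, -0.007], 'opening': 85.44}
scene {'K': [[407.705, 0.0, 284.8], [0.0, 407.705, 207.209], [0.0, 0.0, 1.0]], 'xyz': [1088.686, -803.4, 675.026], 'orientation': [[0.824, -0.314, 0.471], [0.566, 0.428, -0.705], [0.02, 0.848, 0.53]]}
tray [(0.56, [534.0, 210.0, -1.0])]
tray_rib [(0.55, [535.0, 204.0, -0.0])]
blue_coaster [(0.92, [517.0, -10.0, 10.0])]
blue_notch [(0.73, [513.0, -15.0, 13.0])]
orange_coaster [(0.63, [615.0, -241.0, 13.0])]
orange_tongue [(0.79, [615.0, -241.0, 13.0])]
grinder [(0.96, [764.0, 170.0, 95.0])]
sugar_bowl [(0.76, [632.0, 422.0, 56.0])]
salad_bowl [(0.84, [522.0, -539.0, 34.0]), (0.58, [383.0, 252.0, 42.0])]
baking_tin []
mug [(0.86, [362.0, -483.0, 52.0])]
salt_shaker [(0.59, [382.0, 253.0, 41.0])
[... 179 characters left out ...]
], [-0.005, 0.84, 0.543]]}
tray [(0.82, [543.0, 218.0, 0.0]), (0.53, [378.0, -460.0, 66.0])]
tray_rib [(0.95, [539.0, 217.0, -0.0])]
blue_coaster [(0.96, [502.0, 3.0, 10.0])]
blue_notch [(0.68, [505.0, 4.0, 13.0])]
orange_coaster [(0.59, [606.0, -224.0, 12.0]), (0.53, [504.0, -1.0, 10.0])]
orange_tongue [(0.71, [605.0, -226.0, 14.0])]
grinder [(0.88, [740.0, 201.0, 100.0])]
sugar_bowl [(0.87, [604.0, 467.0, 61.0]), (0.16, [742.0, 202.0, 96.0])]
salad_bowl [(0.66, [553.0, -587.0, 46.0])]
baking_tin [(0.82, [415.0, 511.0, -1.0]), (0.18, [741.0, 205.0, 93.0])]
mug [(0.63, [535.0, 219.0, -1.0]), (0.45, [374.0, -459.0, 69.0])]
salt_shaker [(0.69, [357.0, 278.0, 47.0]), (0.31, [505.0, 2.0, 14.0])]
```

View pics/scene0.png

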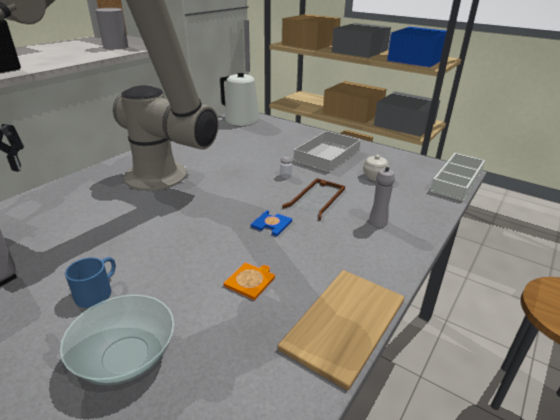

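View pics/side0.png

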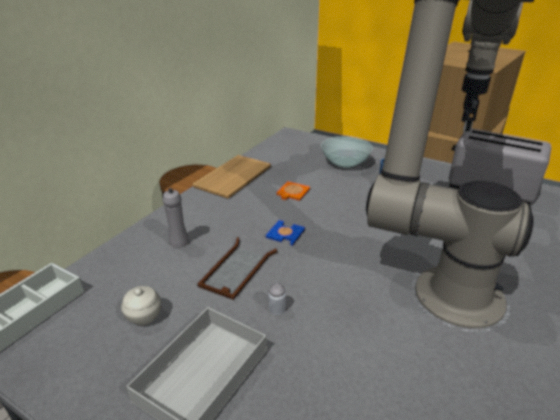

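Request:
{"name": "carry_out", "arguments": {"motion": [{"offset": [150,-40,-80],"twist": [0,0,-0.3],"fingers": 0.65},{"offset": [150,-40,-120],"twist": [0,0,-0.5],"fingers": 0.65},{"offset": [294,-82,-150],"twist": [0,0,-0.7],"fingers": 0.65},{"offset": [294,-82,-150],"twist": [0,0,-0.9],"fingers": 0.65},{"offset": [475,-290,-220],"twist": [0,0,-1.31],"fingers": 0.65},{"offset": [475,-290,-220],"twist": [0,0,-1.31],"fingers": 0.65},{"offset": [475,-290,-220],"twist": [0,0,-1.31],"fingers": 0.65},{"offset": [475,-290,-220],"twist": [0,0,-1.31],"fingers": 0.65},{"offset": [475,-290,-220],"twist": [0,0,-1.31],"fingers": 0.65},{"offset": [475,-290,-220],"twist": [0,0,-1.31],"fingers": 0.65}]}}

```text
time_s: 2.55
tcp_pos: [520.9, -99.9, 426.8]
tool_rot: [[-0.006, 1.0, 0.001], [1.0, 0.006, -0.0], [-0.0, 0.001, -1.0]]
wrist_force: [0.3, -1.5, 0.2]
opening: 55.5
```

```bash
python3 - <<'E'
from h import *
s=bot.observe();print({k:np.round(s[k],3).tolist() for k in ["time_s","qpos","tcp_pos","tool_rot","opening"]},bot.nose_length)
c="wrist";i=eyes.camera_info(c);im=eyes.read_camera(c);print({k:np.round(v,3).tolist() for k,v in i.items()})
cv2.imwrite("pics/w1.png",im)
for t in ["tray","tray_rib","blue_coaster","blue_notch","orange_coaster","orange_tongue"]:
    print(t,[(round(b["score"],2),np.round(b["at"],1).tolist()) for b in eyes.boxes_of(c,t)[:2]])
E
```

```text
{'time_s': 2.55, 'qpos': [-0.334, 0.294, 1.002, -0.0, 1.845, -0.34], 'tcp_pos': [520.913, -99.94, 426.814], 'tool_rot': [[-0.006, 1.0, 0.001], [1.0, 0.006, -0.0], [-0.0, 0.001, -1.0]], 'opening': 55.454} 14.0
{'K': [[375.063, 0.0, 287.088], [0.0, 375.063, 211.513], [0.0, 0.0, 1.0]], 'xyz': [521.155, -29.908, 595.242], 'orientation': [[1.0, -0.006, -0.002], [0.007, 0.96, 0.281], [0.0, -0.281, 0.96]]}
tray [(0.8, [492.6, 98.7, 11.8])]
tray_rib []
blue_coaster [(0.96, [509.4, -5.3, 17.6])]
blue_notch [(0.6, [513.8, -7.3, 13.4])]
orange_coaster [(0.7, [616.3, -234.1, 10.5])]
orange_tongue [(0.6, [612.6, -226.6, 9.6])]
```

View pics/w1.png

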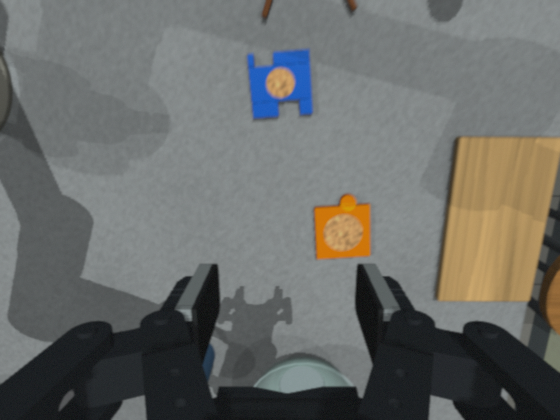

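Request:
{"name": "carry_out", "arguments": {"motion": [{"offset": [240,0,0],"twist": [0,0,0],"fingers": 0.65},{"offset": [240,0,0],"twist": [0,0,0],"fingers": 0.65},{"offset": [240,0,0],"twist": [0,0,0],"fingers": 0.65},{"offset": [240,0,0],"twist": [0,0,0],"fingers": 0.65},{"offset": [240,0,0],"twist": [0,0,0],"fingers": 0.65},{"offset": [240,0,0],"twist": [0,0,0],"fingers": 0.65}]}}

```text
time_s: 3.65
tcp_pos: [518.9, 136.7, 425.8]
tool_rot: [[-0.004, 1.0, -0.0], [1.0, 0.004, -0.001], [-0.001, -0.0, -1.0]]
wrist_force: [0.5, -0.4, 0.1]
opening: 55.6
```

```bash
cat >> h.py <<'E'
from scipy.optimize import minimize
S=4
def sq(*extra): return np.array(extra,float)
def arc(cx,cy,r): return [(cx+r*np.cos(a),cy+r*np.sin(a)) for a in np.linspace(-1.57,1.57,9)]
BLUE=np.array([(-45,-45),(45,-45),(45,8),(27,8),(27,36),(45,36),(45,45),(-45,45),(-45,6),(-23,6),(-23,-26),(-45,-26)],float)
ORANGE=np.array([(-45,-45),(45,-45),(45,-23)]+arc(50,-10,13)+[(45,3),(45,45),(-45,45)],float)
def rect(a,b,c,d): return np.array([(a,c),(b,c),(b,d),(a,d)],float)
TRAY=[(rect(0,188,46.5,54.5),14),(rect(0,188,-54.5,-46.5),14),(rect(180,188,-54.5,54.5),14),(rect(166,180,12,32),14)]
for s in (1,-1): TRAY.append((np.array([(0,s*46.5),(-31,s*59),(-31,s*67),(0,s*54.5)],float),14))
MODEL={"blue":[(BLUE,12)],"orange":[(ORANGE,12)],"tray":TRAY}
def render(info,parts,p):
    m=np.zeros((420*S,560*S),np.uint8);c,s=np.cos(p[2]),np.sin(p[2])
    for P,h in parts:
        W=P@np.array([[c,s],[-s,c]])+p[:2]
        q=lambda z:np.array([proj(info,(x,y,z)) for x,y in W])
        t,b=q(h),q(0); f=lambda a:np.round((a+.5)*S).astype(np.int32)
        cv2.fillPoly(m,[f(t)],1);cv2.fillPoly(m,[f(b)],1)
        for k in range(len(W)):
            j=(k+1)%len(W);cv2.fillPoly(m,[f(np.array([t[k],t[j],b[j],b[k]]))],1)
    return cv2.resize(m.astype(np.float32),(560,420),interpolation=cv2.INTER_AREA)
def colour(im,kind):
    h=cv2.cvtColor(im,cv2.COLOR_BGR2HSV);H,Sa,V=[h[...,k].astype(int) for k in range(3)]
    if kind=="blue": m=(abs(H-112)<14)&(Sa>120)
    elif kind=="orange": m=((H<24)|(H>170))&(Sa>90)
    else: m=((H<18)|(H>168))&(Sa>70)&(V<140)
    return m
def fit(im,info,kind,p0,box=130,fixed=None):
    m=colour(im,kind).astype(np.float32)
    # restrict to a neighbourhood; fill the pictures on the coasters
    g=np.zeros_like(m);cs=np.array([proj(info,(p0[0]+dx,p0[1]+dy,6)) for dx in(-box,box) for dy in(-box,box)])
    lo=np.maximum(cs.min(0),0).astype(int);hi=cs.max(0).astype(int);g[lo[1]:hi[1],lo[0]:hi[0]]=1;m*=g
    if kind!="tray":
        n,l,st,_=cv2.connectedComponentsWithStats(m.astype(np.uint8));k=1+np.argmax(st[1:,4]);m=(l==k).astype(np.float32)
        cn,_=cv2.findContours(m.astype(np.uint8),cv2.RETR_EXTERNAL,cv2.CHAIN_APPROX_NONE);m=cv2.drawContours(np.zeros(m.shape,np.uint8),cn,-1,1,-1).astype(np.float32)
    w=np.array([1,1,.01])
    bl=lambda a,sg:cv2.GaussianBlur(a,(0,0),sg) 
    p=np.array(p0,float)
    for sg,st in ((6,15),(1.5,5),(.7,2)):
        mb=bl(m,sg)
        f=lambda q:float(((bl(render(info,MODEL[kind],q*w),sg)-mb)**2).sum())
        x0=p/w;sim=np.vstack([x0,x0+np.eye(3)*st])
        r=minimize(f,x0,method="Nelder-Mead",options=dict(initial_simplex=sim,xatol=.1,fatol=.01));p=r.x*w
    R=render(info,MODEL[kind],p);iou=np.minimum(R,m).sum()/np.maximum(R,m).sum()
    return p,iou,m,R
def intray(t,p):
    c,s=np.cos(t[2]),np.sin(t[2]);d=p[:2]-t[:2];return np.array([c*d[0]+s*d[1],-s*d[0]+c*d[1],np.degrees(p[2]-t[2])])
E
python3 - <<'E'
from h import *
s=bot.observe();print(np.round(s["tcp_pos"],1),s["time_s"])
i=eyes.camera_info("wrist");im=eyes.read_camera("wrist");cv2.imwrite("pics/w2.png",im)
out=im.copy();P={}
for k,p0 in (("tray",(545,130,1.65)),("blue",(509,-8,1.6)),("orange",(612,-238,1.55))):
    p,iou,m,R=fit(im,i,k,p0,box=220 if k=="tray" else 110);P[k]=p
    print(k,np.round(p,3),round(np.degrees(p[2]),1),round(float(iou),3))
    out[...,1][(R>.5)&(m<.5)]=255; out[...,2][(m>.5)&(R<.5)]=255
    cn,_=cv2.findContours((R>.5).astype(np.uint8),cv2.RETR_LIST,cv2.CHAIN_APPROX_NONE);cv2.drawContours(out,cn,-1,(255,255,255),1)
for k in("blue","orange"):print(k,"in tray",intray(P["tray"],P[k]).round(1))
np.save("P.npy",P,allow_pickle=True);cv2.imwrite("pics/w2f.png",out)
E
```

```text
[518.9 136.7 425.8] 3.65
tray [547.277 118.044   1.652] 94.7 0.812
blue [509.264  -7.996   1.656] 94.9 0.952
orange [ 612.631 -237.858    1.639] 93.9 0.976
blue in tray [-122.5   48.1    0.2]
orange in tray [-360.   -36.2   -0.8]
```

View pics/w2f.png

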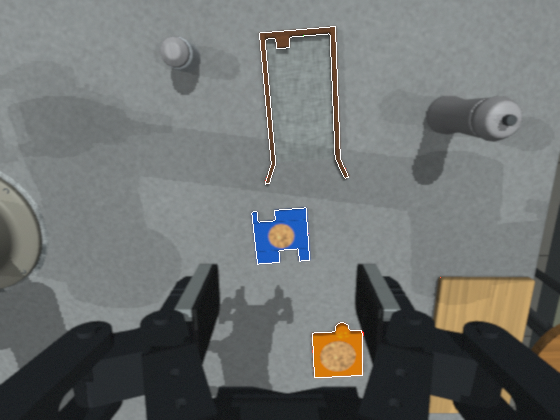

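Request:
{"name": "carry_out", "arguments": {"motion": [{"offset": [-151,-86,150],"twist": [0,0,1.492],"fingers": 0.65},{"offset": [-151,-86,150],"twist": [0,0,1.492],"fingers": 0.65},{"offset": [-151,-86,150],"twist": [0,0,1.492],"fingers": 0.65},{"offset": [-151,-86,150],"twist": [0,0,1.492],"fingers": 0.65},{"offset": [-151,-86,250],"twist": [0,0,1.492],"fingers": 0.65},{"offset": [-151,-86,320],"twist": [0,0,1.492],"fingers": 0.65},{"offset": [-151,-86,350],"twist": [0,0,1.492],"fingers": 0.65},{"offset": [-151,-86,370],"twist": [0,0,1.492],"fingers": 0.65},{"offset": [-151,-86,390],"twist": [0,0,1.492],"fingers": 0.65},{"offset": [-151,-86,400],"twist": [0,0,1.492],"fingers": 0.65},{"offset": [-151,-86,406],"twist": [0,0,1.492],"fingers": 0.65},{"offset": [-151,-86,406],"twist": [0,0,1.492],"fingers": 0.65}]}}

```text
time_s: 5.2
tcp_pos: [433.8, -13.8, 20.3]
tool_rot: [[0.997, 0.083, 0.001], [0.083, -0.997, -0.0], [0.001, 0.0, -1.0]]
wrist_force: [-0.4, 0.2, 0.4]
opening: 56.1
```

```bash
python3 - <<'E'
from h import *
s=bot.observe();print(s["qpos"],s["time_s"])
im=eyes.read_camera("wrist");cv2.imwrite("pics/w3.png",im)
E
```

```text
[-2.08744435e-01  4.46084807e-01  1.99640396e+00 -1.99218253e-04
  6.98501748e-01  1.27896192e+00] 5.2
```

View pics/w3.png

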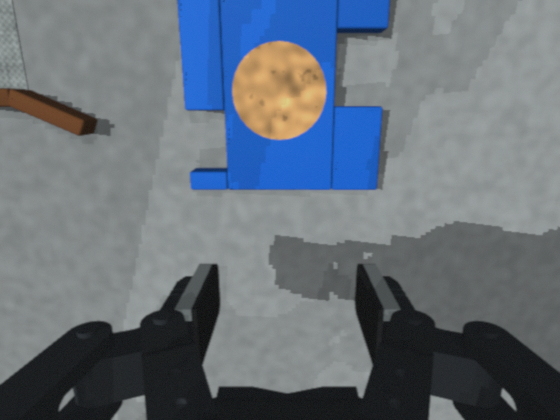

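Request:
{"name": "carry_out", "arguments": {"motion": [{"offset": [5,0,4],"twist": [0,0,0],"fingers": 0.65},{"offset": [10,0,7],"twist": [0,0,0],"fingers": 0.65},{"offset": [10,0,7],"twist": [0,0,0],"fingers": 0.65}]}}

```text
time_s: 5.62
tcp_pos: [444.1, -12.5, 12.9]
tool_rot: [[0.996, 0.084, 0.0], [0.084, -0.996, -0.0], [0.0, 0.0, -1.0]]
wrist_force: [-0.0, -0.8, 0.8]
opening: 55.9
```

Free of the table. Push sideways 57 mm.

Request:
{"name": "carry_out", "arguments": {"motion": [{"offset": [8,0,0],"twist": [0,0,0],"fingers": 0.65},{"offset": [14,0,0],"twist": [0,0,0],"fingers": 0.65},{"offset": [20,0,0],"twist": [0,0,0],"fingers": 0.65},{"offset": [27,0,0],"twist": [0,0,0],"fingers": 0.65},{"offset": [34,0,0],"twist": [0,0,0],"fingers": 0.65},{"offset": [41,0,0],"twist": [0,0,0],"fingers": 0.65},{"offset": [48,0,0],"twist": [0,0,0],"fingers": 0.65},{"offset": [54,0,0],"twist": [0,0,0],"fingers": 0.65},{"offset": [58,0,0],"twist": [0,0,0],"fingers": 0.65},{"offset": [58,0,0],"twist": [0,0,0],"fingers": 0.65}]}}

```text
time_s: 6.88
tcp_pos: [501.6, -7.7, 12.9]
tool_rot: [[0.996, 0.084, 0.0], [0.084, -0.996, -0.0], [0.0, 0.0, -1.0]]
wrist_force: [0.1, 0.5, 0.6]
opening: 55.6
```

```bash
cat > look.py <<'E'
import sys
from h import *
P=np.load("P.npy",allow_pickle=True).item();t=P["tray"]
n=sys.argv[1];cam=sys.argv[2]
s=bot.observe();print("tcp",np.round(s["tcp_pos"],1),"in tray",intray(t,np.array([*s["tcp_pos"][:2],np.arctan2(s["tool_rot"][1][0],s["tool_rot"][0][0])])).round(1),"t",round(s["time_s"],2),"F",np.round(s["wrist_force"],1))
i=eyes.camera_info(cam);im=eyes.read_camera(cam);cv2.imwrite(f"pics/{n}.png",im)
for a in sys.argv[3:]:
    k,x,y=a.split(",");p0=t[:2]+np.array([[np.cos(t[2]),-np.sin(t[2])],[np.sin(t[2]),np.cos(t[2])]])@[float(x),float(y)]
    if k=="tray":p0=t[:2]
    p,iou,m,R=fit(im,i,k,(*p0,t[2]),box=220 if k=="tray" else 110)
    if k=="tray":print("tray",p)
    print(k,"in tray",intray(t,p).round(1),"iou",round(float(iou),3))
E
python3 look.py w4 scene blue,-122,0
```

```text
tcp [501.6  -7.7  12.9] in tray [-121.6   55.8  -89.9] t 6.88 F [0.1 0.5 0.6]
blue in tray [-121.7   48.4    3.6] iou 0.656
```

```bash
python3 -c "
import cv2
a=cv2.imread('pics/w4.png')[150:270,200:360];b=__import__('rig').eyes.read_camera('wrist')
cv2.imwrite('pics/w4c.png',cv2.hconcat([cv2.resize(a,(400,300)),cv2.resize(b,(400,300))]))"
```

```text
(no output)
```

View pics/w4c.png

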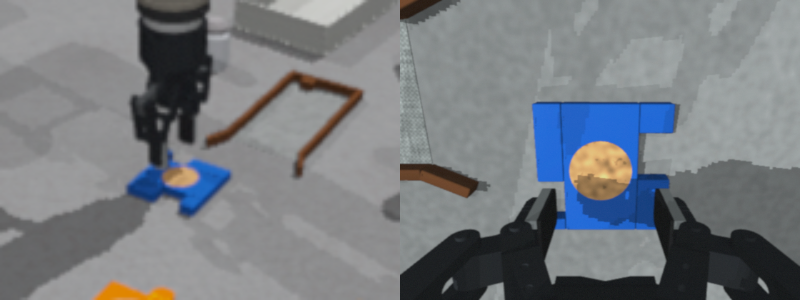

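Request:
{"name": "carry_out", "arguments": {"motion": [{"offset": [-60,0,0],"twist": [0,0,0],"fingers": 0.65},{"offset": [-60,0,0],"twist": [0,0,0],"fingers": 0.65},{"offset": [-60,0,2],"twist": [0,0,0],"fingers": 0.65},{"offset": [-60,0,6],"twist": [0,0,0],"fingers": 0.65},{"offset": [-60,0,8],"twist": [0,0,0],"fingers": 0.65},{"offset": [-60,0,8],"twist": [0,0,0],"fingers": 0.65}]}}

```text
time_s: 7.72
tcp_pos: [441.8, -12.7, 4.7]
tool_rot: [[0.996, 0.084, -0.0], [0.084, -0.996, -0.0], [-0.0, 0.0, -1.0]]
wrist_force: [-0.2, -0.0, -0.3]
opening: 55.9
```

```bash
python3 look.py w5 wrist blue,-122,48;python3 look.py w5s scene blue,-122,48
```

```text
tcp [441.8 -12.7   4.7] in tray [-121.8  115.7  -89.9] t 7.72 F [-0.2 -0.  -0.3]
blue in tray [-121.9   47.4    0.2] iou 0.988
tcp [441.8 -12.7   4.8] in tray [-121.8  115.8  -89.9] t 7.78 F [ 0.7 -0.1  0.3]
blue in tray [-120.5   48.4    1.1] iou 0.725
```

Request:
{"name": "carry_out", "arguments": {"motion": [{"offset": [8,0,0],"twist": [0,0,0],"fingers": 0.65},{"offset": [14,0,0],"twist": [0,0,0],"fingers": 0.65},{"offset": [20,0,0],"twist": [0,0,0],"fingers": 0.65},{"offset": [27,0,0],"twist": [0,0,0],"fingers": 0.65},{"offset": [34,0,0],"twist": [0,0,0],"fingers": 0.65},{"offset": [41,0,0],"twist": [0,0,0],"fingers": 0.65},{"offset": [48,0,0],"twist": [0,0,0],"fingers": 0.65},{"offset": [55,0,0],"twist": [0,0,0],"fingers": 0.65},{"offset": [59,0,0],"twist": [0,0,0],"fingers": 0.65},{"offset": [59,0,0],"twist": [0,0,0],"fingers": 0.65}]}}

```text
time_s: 9.07
tcp_pos: [500.6, -7.8, 4.9]
tool_rot: [[0.996, 0.084, 0.0], [0.084, -0.996, -0.0], [0.0, 0.0, -1.0]]
wrist_force: [-0.1, 0.2, -0.0]
opening: 55.4
```

```bash
python3 look.py w6 wrist blue,-122,0
```

```text
tcp [500.6  -7.8   4.9] in tray [-121.7   56.7  -89.9] t 9.07 F [-0.1  0.2 -0. ]
blue in tray [-121.8   47.9    0. ] iou 0.918
```

```bash
python3 -c "
import cv2
from rig import eyes
a=eyes.read_camera('scene')[150:270,200:360];b=cv2.imread('pics/w6.png')
print([(x['score'],x['at']) for x in eyes.boxes_of('scene','blue_coaster')])
cv2.imwrite('pics/w6c.png',cv2.hconcat([cv2.resize(a,(400,300),interpolation=3),cv2.resize(b,(400,300))]))"
```

```text
[(0.56, [521.0, -17.1, 9.7]), (0.16, [537.6, 204.5, -0.5])]
```

View pics/w6c.png

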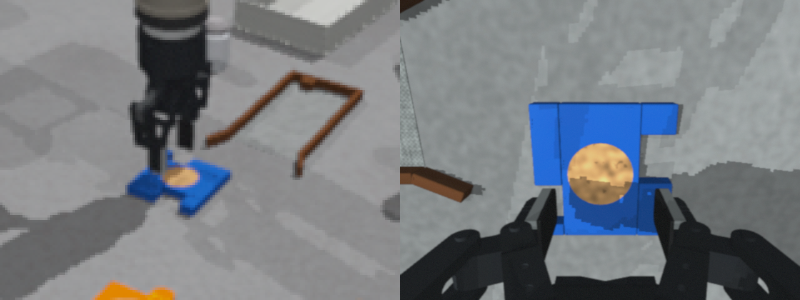

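Request:
{"name": "carry_out", "arguments": {"motion": [{"offset": [-40,0,0],"twist": [0,0,0],"fingers": 0.65},{"offset": [-62,0,0],"twist": [0,0,0],"fingers": 0.65},{"offset": [-62,0,0],"twist": [0,0,0],"fingers": 0.65},{"offset": [-62,0,2],"twist": [0,0,0],"fingers": 0.65},{"offset": [-62,0,4],"twist": [0,0,0],"fingers": 0.65},{"offset": [-62,0,5],"twist": [0,0,0],"fingers": 0.65},{"offset": [-62,0,5],"twist": [0,0,0],"fingers": 0.65}]}}

```text
time_s: 10.1
tcp_pos: [438.8, -13.0, -0.2]
tool_rot: [[0.996, 0.084, -0.0], [0.084, -0.996, -0.0], [-0.0, 0.0, -1.0]]
wrist_force: [0.3, 0.0, -0.0]
opening: 55.8
```

```bash
python3 - <<'E'
from h import *
s=bot.observe();im=eyes.read_camera("wrist");cv2.imwrite("pics/w7.png",im)
print(s["wrist_force"],s["tcp_pos"])
# shadow contact / tip geometry: where would points below finger project
i=eyes.camera_info("wrist");R=np.array(s["tool_rot"]);T=np.array(s["tcp_pos"])
for dx in(-11,0,11):
  for dz in(14,0,-14,-28): print(dx,dz,proj(i,T+R@[dx,-28,dz]).round(),proj(i,T+R@[dx,-42,dz]).round())
E
```

```text
[ 0.32352784  0.01969699 -0.01664732] [ 4.38756438e+02 -1.29795065e+01 -2.22060683e-01]
-11 14 [231. 265.] [205. 265.]
-11 0 [227. 277.] [199. 277.]
-11 -14 [222. 290.] [192. 290.]
-11 -28 [217. 306.] [184. 306.]
0 14 [230. 245.] [204. 245.]
0 0 [226. 256.] [197. 256.]
0 -14 [221. 268.] [190. 268.]
0 -28 [216. 283.] [182. 283.]
11 14 [229. 225.] [202. 225.]
11 0 [225. 235.] [196. 235.]
11 -14 [220. 246.] [188. 245.]
11 -28 [214. 258.] [180. 258.]
```

View pics/w7.png

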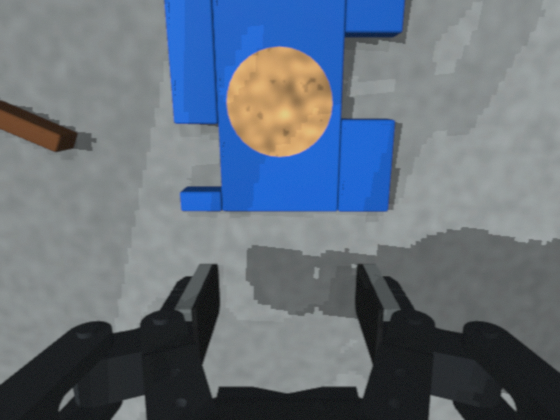

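Request:
{"name": "carry_out", "arguments": {"motion": [{"offset": [0,0,3],"twist": [0,0,0],"fingers": 0.65},{"offset": [0,0,6],"twist": [0,0,0],"fingers": 0.65},{"offset": [0,0,8],"twist": [0,0,0],"fingers": 0.65}]}}

```text
time_s: 10.52
tcp_pos: [438.5, -13.0, -8.3]
tool_rot: [[0.996, 0.084, -0.0], [0.084, -0.996, -0.0], [-0.0, 0.0, -1.0]]
wrist_force: [0.2, 0.9, -0.3]
opening: 55.4
```

```bash
python3 - <<'E'
from h import *
s=bot.observe();print(s["wrist_force"],s["tcp_pos"])
im=eyes.read_camera("scene");i=eyes.camera_info("scene")
T=np.array(s["tcp_pos"]);R=np.array(s["tool_rot"])
for dy in(-35,35):
  for z in(0,10,20): print(dy,z,proj(i,[*(T+R@[0,dy,0])[:2],z]).round(1))
c=im[130:250,200:320];cv2.imwrite("pics/s8.png",cv2.resize(c,(600,600),interpolation=3))
E
```

```text
[ 0.15248004  0.93970457 -0.30214601] [438.48827005 -13.01260576  -8.2929658 ]
-35 0 [257.1 211.8]
-35 10 [257. 209.]
-35 20 [257.  206.2]
35 0 [244.1 222.8]
35 10 [244. 220.]
35 20 [243.8 217.1]
```

View pics/s8.png

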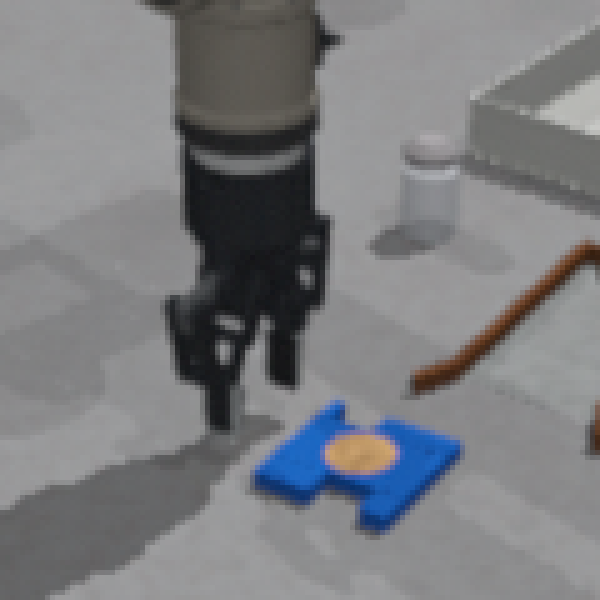

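Request:
{"name": "carry_out", "arguments": {"motion": [{"offset": [0,0,4],"twist": [0,0,0],"fingers": 0.65},{"offset": [0,0,8],"twist": [0,0,0],"fingers": 0.65},{"offset": [0,0,10],"twist": [0,0,0],"fingers": 0.65},{"offset": [0,0,11],"twist": [0,0,0],"fingers": 0.65}]}}

```text
time_s: 11.08
tcp_pos: [438.6, -13.0, -19.2]
tool_rot: [[0.996, 0.084, -0.0], [0.084, -0.996, -0.0], [-0.0, 0.0, -1.0]]
wrist_force: [0.4, -0.2, -0.4]
opening: 55.7
```

Request:
{"name": "carry_out", "arguments": {"motion": [{"offset": [0,0,1.5],"twist": [0,0,0],"fingers": 0.65},{"offset": [0,0,3],"twist": [0,0,0],"fingers": 0.65},{"offset": [0,0,3],"twist": [0,0,0],"fingers": 0.65}]}}

```text
time_s: 11.45
tcp_pos: [438.5, -13.0, -22.1]
tool_rot: [[0.996, 0.084, -0.0], [0.084, -0.996, -0.0], [-0.0, 0.0, -1.0]]
wrist_force: [0.2, 0.3, -0.8]
opening: 55.4
```

```bash
python3 - <<'E'
from h import *
s=bot.observe();print(s["wrist_force"],s["tcp_pos"])
im=eyes.read_camera("side");c=im[150:270,220:380];cv2.imwrite("pics/s9.png",cv2.resize(c,(640,480),interpolation=3))
im=eyes.read_camera("scene");c=im[130:250,200:320];cv2.imwrite("pics/s9b.png",cv2.resize(c,(480,480),interpolation=3))
E
```

```text
[ 0.16209861  0.32474757 -0.79276022] [438.54910713 -13.01773835 -22.09649862]
```

Request:
{"name": "carry_out", "arguments": {"motion": [{"offset": [10,0,0],"twist": [0,0,0],"fingers": 0.65},{"offset": [16,0,0],"twist": [0,0,0],"fingers": 0.65},{"offset": [22,0,0],"twist": [0,0,0],"fingers": 0.65},{"offset": [29,0,0],"twist": [0,0,0],"fingers": 0.65},{"offset": [36,0,0],"twist": [0,0,0],"fingers": 0.65},{"offset": [43,0,0],"twist": [0,0,0],"fingers": 0.65}]}}

```text
time_s: 12.3
tcp_pos: [482.0, -9.4, -22.1]
tool_rot: [[0.996, 0.084, 0.0], [0.084, -0.996, -0.0], [0.0, 0.0, -1.0]]
wrist_force: [-0.5, -0.5, 0.0]
opening: 55.8
```

```bash
python3 look.py w10 wrist blue,-122,30
```

```text
tcp [482.   -9.4 -22.1] in tray [-121.7   75.5  -89.9] t 12.3 F [-0.5 -0.5  0. ]
blue in tray [-121.5   19.     0.2] iou 0.985
```

Request:
{"name": "carry_out", "arguments": {"motion": [{"offset": [6,0,0],"twist": [0,0,0],"fingers": 0.65},{"offset": [12,0,0],"twist": [0,0,0],"fingers": 0.65},{"offset": [17,0,0],"twist": [0,0,0],"fingers": 0.65},{"offset": [19,0,0],"twist": [0,0,0],"fingers": 0.65},{"offset": [19,0,0],"twist": [0,0,0],"fingers": 0.65},{"offset": [9,0,-5],"twist": [0,0,0],"fingers": 0.65},{"offset": [-6,0,-60],"twist": [0,0,0],"fingers": 0.65},{"offset": [-6,0,-120],"twist": [0,0,0],"fingers": 0.65}]}}

```text
time_s: 13.35
tcp_pos: [472.8, -9.7, 98.6]
tool_rot: [[0.997, 0.083, -0.004], [0.083, -0.997, 0.001], [-0.004, -0.001, -1.0]]
wrist_force: [1.3, 0.7, -0.1]
opening: 55.6
```

```bash
python3 look.py w11 wrist blue,-122,0
```

```text
tcp [472.8  -9.7  98.6] in tray [-121.3   84.6  -89.9] t 13.35 F [ 1.3  0.7 -0.1]
blue in tray [-121.5   -0.2    0.4] iou 0.98
```

Request:
{"name": "carry_out", "arguments": {"motion": [{"offset": [85,72,0],"twist": [0,0,-1.569],"fingers": 0.65},{"offset": [85,72,0],"twist": [0,0,-1.569],"fingers": 0.65},{"offset": [85,72,0],"twist": [0,0,-1.569],"fingers": 0.65},{"offset": [85,72,0],"twist": [0,0,-1.569],"fingers": 0.65},{"offset": [85,72,0],"twist": [0,0,-1.569],"fingers": 0.65},{"offset": [85,72,20],"twist": [0,0,-1.569],"fingers": 0.65},{"offset": [85,72,40],"twist": [0,0,-1.569],"fingers": 0.65},{"offset": [85,72,60],"twist": [0,0,-1.569],"fingers": 0.65},{"offset": [85,72,80],"twist": [0,0,-1.569],"fingers": 0.65},{"offset": [85,72,100],"twist": [0,0,-1.569],"fingers": 0.65},{"offset": [85,72,115],"twist": [0,0,-1.569],"fingers": 0.65},{"offset": [85,72,120],"twist": [0,0,-1.569],"fingers": 0.65}]}}

```text
time_s: 14.9
tcp_pos: [565.5, -74.5, -22.7]
tool_rot: [[-0.082, 0.997, -0.001], [0.997, 0.082, 0.0], [0.0, -0.001, -1.0]]
wrist_force: [0.1, 0.2, 0.3]
opening: 55.5
```

```bash
python3 look.py w12 wrist blue,-122,0
```

```text
tcp [565.5 -74.5 -22.7] in tray [-193.3   -2.5    0. ] t 14.9 F [0.1 0.2 0.3]
blue in tray [-121.4   -0.     0.4] iou 0.986
```

Request:
{"name": "carry_out", "arguments": {"motion": [{"offset": [9,-2.5,0],"twist": [0,0,0],"fingers": 0.65},{"offset": [17,-2.5,0],"twist": [0,0,0],"fingers": 0.65},{"offset": [25,-2.5,0],"twist": [0,0,0],"fingers": 0.65},{"offset": [35,-2.5,0],"twist": [0,0,0],"fingers": 0.65},{"offset": [45,-2.5,0],"twist": [0,0,0],"fingers": 0.65},{"offset": [55,-2.5,0],"twist": [0,0,0],"fingers": 0.65},{"offset": [65,-2.5,0],"twist": [0,0,0],"fingers": 0.65},{"offset": [75,-2.5,0],"twist": [0,0,0],"fingers": 0.65},{"offset": [85,-2.5,0],"twist": [0,0,0],"fingers": 0.65},{"offset": [95,-2.5,0],"twist": [0,0,0],"fingers": 0.65},{"offset": [105,-2.5,0],"twist": [0,0,0],"fingers": 0.65},{"offset": [112,-2.5,0],"twist": [0,0,0],"fingers": 0.65}]}}

```text
time_s: 16.45
tcp_pos: [554.5, 37.6, -22.0]
tool_rot: [[-0.082, 0.997, -0.0], [0.997, 0.082, -0.0], [-0.0, -0.0, -1.0]]
wrist_force: [0.6, -0.5, 0.7]
opening: 55.6
```

```bash
python3 look.py w13 wrist blue,-25,0
```

```text
tcp [554.5  37.6 -22. ] in tray [-80.8  -0.6   0.1] t 16.45 F [ 0.6 -0.5  0.7]
blue in tray [-26.4   0.2   0.1] iou 0.984
```

Request:
{"name": "carry_out", "arguments": {"motion": [{"offset": [9,0,0],"twist": [0,0,0],"fingers": 0.65},{"offset": [18,0,0],"twist": [0,0,0],"fingers": 0.65},{"offset": [27,0,0],"twist": [0,0,0],"fingers": 0.65},{"offset": [36,0,0],"twist": [0,0,0],"fingers": 0.65},{"offset": [45,0,0],"twist": [0,0,0],"fingers": 0.65},{"offset": [54,0,0],"twist": [0,0,0],"fingers": 0.65},{"offset": [63,0,0],"twist": [0,0,0],"fingers": 0.65},{"offset": [72,0,0],"twist": [0,0,0],"fingers": 0.65},{"offset": [81,0,0],"twist": [0,0,0],"fingers": 0.65},{"offset": [90,0,0],"twist": [0,0,0],"fingers": 0.65},{"offset": [99,0,0],"twist": [0,0,0],"fingers": 0.65},{"offset": [108,0,0],"twist": [0,0,0],"fingers": 0.65}]}}

```text
time_s: 18.0
tcp_pos: [545.7, 145.1, -22.0]
tool_rot: [[-0.082, 0.997, 0.0], [0.997, 0.082, -0.0], [-0.0, 0.0, -1.0]]
wrist_force: [0.3, -0.9, 0.1]
opening: 55.9
```

```bash
python3 look.py w14 wrist tray,0,0 blue,84,0; cp pics/w14.png /tmp/
```

```text
tcp [545.7 145.1 -22. ] in tray [27.1 -0.6  0. ] t 18.0 F [ 0.3 -0.9  0.1]
tray [545.2588456  148.31197845   1.65286173]
tray in tray [30.3 -0.4  0. ] iou 0.687
blue in tray [81.5 -0.   0.1] iou 0.987
```

Request:
{"name": "carry_out", "arguments": {"motion": [{"offset": [8,0,0],"twist": [0,0,0],"fingers": 0.65},{"offset": [16,0,0],"twist": [0,0,0],"fingers": 0.65},{"offset": [24,0,0],"twist": [0,0,0],"fingers": 0.65},{"offset": [32,0,0],"twist": [0,0,0],"fingers": 0.65},{"offset": [40,0,0],"twist": [0,0,0],"fingers": 0.65},{"offset": [46,0,0],"twist": [0,0,0],"fingers": 0.65},{"offset": [50,0,0],"twist": [0,0,0],"fingers": 0.65},{"offset": [52,0,0],"twist": [0,0,0],"fingers": 0.65},{"offset": [52,0,0],"twist": [0,0,0],"fingers": 0.65}]}}

```text
time_s: 19.18
tcp_pos: [541.4, 196.4, -22.1]
tool_rot: [[-0.082, 0.997, -0.0], [0.997, 0.082, 0.0], [0.0, 0.0, -1.0]]
wrist_force: [-0.6, -0.0, 0.3]
opening: 55.7
```

```bash
python3 look.py w15 wrist blue,132,0
```

```text
tcp [541.4 196.4 -22.1] in tray [78.6 -0.5  0. ] t 19.18 F [-0.6 -0.   0.3]
blue in tray [133.5   0.    0.2] iou 0.99
```

Slow final press to feel the end wall.

Request:
{"name": "carry_out", "arguments": {"motion": [{"offset": [1,0,0],"twist": [0,0,0],"fingers": 0.65},{"offset": [2,0,0],"twist": [0,0,0],"fingers": 0.65},{"offset": [3,0,0],"twist": [0,0,0],"fingers": 0.65},{"offset": [3,0,0],"twist": [0,0,0],"fingers": 0.65}]}}

```text
time_s: 19.73
tcp_pos: [541.1, 198.3, -22.1]
tool_rot: [[-0.082, 0.997, -0.0], [0.997, 0.082, -0.001], [-0.001, -0.001, -1.0]]
wrist_force: [-0.3, -5.3, 1.7]
opening: 55.7
```

Request:
{"name": "carry_out", "arguments": {"motion": [{"offset": [4.5,0,0],"twist": [0,0,0],"fingers": 0.65},{"offset": [4.5,0,0],"twist": [0,0,0],"fingers": 0.65},{"offset": [0,0,0],"twist": [0,0,0],"fingers": 0.65},{"offset": [-14,0,0],"twist": [0,0,0],"fingers": 0.65},{"offset": [-20,0,-60],"twist": [0,0,0],"fingers": 0.65},{"offset": [-60,0,-130],"twist": [0,0,0],"fingers": 0.65},{"offset": [-140,20,-170],"twist": [0,0,0],"fingers": 0.65},{"offset": [-140,20,-230],"twist": [0,0,0],"fingers": 0.65},{"offset": [-140,20,-230],"twist": [0,0,0],"fingers": 0.65}]}}

```text
time_s: 20.85
tcp_pos: [574.0, 59.6, 211.5]
tool_rot: [[-0.08, 0.997, 0.005], [0.997, 0.08, -0.0], [-0.0, 0.005, -1.0]]
wrist_force: [-1.4, 0.3, -0.2]
opening: 55.4
```

```bash
python3 look.py w16 wrist blue,135,0 orange,-360,-36 tray,0,0; python3 - <<'E'
import cv2
im=cv2.imread('pics/w16.png');cv2.imwrite('pics/w16c.png',im)
E
```

```text
tcp [574.   59.6 211.5] in tray [-60.4 -21.9  -0.1] t 20.85 F [-1.4  0.3 -0.2]
blue in tray [139.    5.9   6.7] iou 0.844
orange in tray [-461.3  -47.8   22.9] iou 0.0
tray [547.04325223 119.70055887   1.65075235]
tray in tray [ 1.7  0.1 -0.1] iou 0.834
```

View pics/w16c.png

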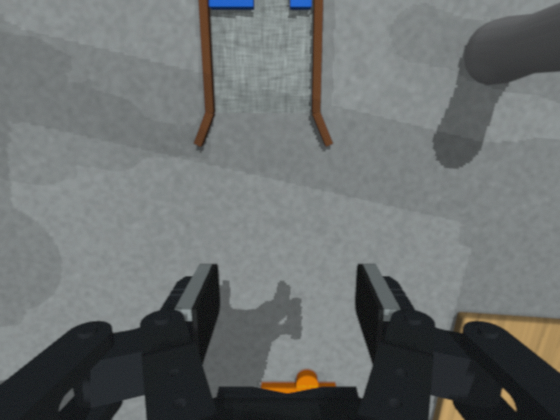

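Request:
{"name": "carry_out", "arguments": {"motion": [{"offset": [-300,90,0],"twist": [0,0,-1.571],"fingers": 0.65},{"offset": [-300,90,0],"twist": [0,0,-1.571],"fingers": 0.65},{"offset": [-300,90,0],"twist": [0,0,-1.571],"fingers": 0.65},{"offset": [-300,90,0],"twist": [0,0,-1.571],"fingers": 0.65},{"offset": [-300,90,20],"twist": [0,0,-1.571],"fingers": 0.65},{"offset": [-300,90,60],"twist": [0,0,-1.571],"fingers": 0.65},{"offset": [-300,90,100],"twist": [0,0,-1.571],"fingers": 0.65},{"offset": [-300,90,130],"twist": [0,0,-1.571],"fingers": 0.65},{"offset": [-300,90,150],"twist": [0,0,-1.571],"fingers": 0.65},{"offset": [-300,90,170],"twist": [0,0,-1.571],"fingers": 0.65},{"offset": [-300,90,170],"twist": [0,0,-1.571],"fingers": 0.65}]}}

```text
time_s: 22.28
tcp_pos: [685.6, -229.5, 35.6]
tool_rot: [[-0.997, -0.081, -0.004], [-0.081, 0.997, 0.002], [0.004, 0.002, -1.0]]
wrist_force: [-0.0, -0.8, -0.3]
opening: 55.6
```

```bash
python3 look.py w17 wrist orange,-360,-36
```

```text
tcp [ 685.6 -229.5   35.6] in tray [-357.6 -109.6 -270. ] t 22.27 F [-0.  -0.8 -0.3]
orange in tray [-360.   -36.1   -0.4] iou 0.995
```

Request:
{"name": "carry_out", "arguments": {"motion": [{"offset": [0,-2.4,20],"twist": [0,0,0],"fingers": 0.65},{"offset": [0,-2.4,40],"twist": [0,0,0],"fingers": 0.65},{"offset": [0,-2.4,54],"twist": [0,0,0],"fingers": 0.65},{"offset": [6,-2.4,57],"twist": [0,0,0],"fingers": 0.65},{"offset": [14,-2.4,57],"twist": [0,0,0],"fingers": 0.65},{"offset": [21,-2.4,57],"twist": [0,0,0],"fingers": 0.65},{"offset": [28,-2.4,57],"twist": [0,0,0],"fingers": 0.65},{"offset": [36,-2.4,57],"twist": [0,0,0],"fingers": 0.65},{"offset": [44,-2.4,57],"twist": [0,0,0],"fingers": 0.65},{"offset": [50,-2.4,57],"twist": [0,0,0],"fingers": 0.65},{"offset": [53,-2.4,57],"twist": [0,0,0],"fingers": 0.65},{"offset": [53,-2.4,57],"twist": [0,0,0],"fingers": 0.65}]}}

```text
time_s: 23.82
tcp_pos: [634.4, -237.2, -18.4]
tool_rot: [[-0.997, -0.082, 0.001], [-0.082, 0.997, -0.001], [-0.001, -0.001, -1.0]]
wrist_force: [1.0, -0.1, 5.7]
opening: 55.6
```

```bash
python3 look.py w18 wrist orange,-360,0
```

```text
tcp [ 634.4 -237.2  -18.4] in tray [-361.2  -58.  -270. ] t 23.82 F [ 1.  -0.1  5.7]
orange in tray [-3.603e+02 -4.800e+00  1.000e-01] iou 0.993
```

Request:
{"name": "carry_out", "arguments": {"motion": [{"offset": [0,0,-3],"twist": [0,0,0],"fingers": 0.65},{"offset": [3,0,-4],"twist": [0,0,0],"fingers": 0.65},{"offset": [5,0,-4],"twist": [0,0,0],"fingers": 0.65},{"offset": [5,0,-4],"twist": [0,0,0],"fingers": 0.65}]}}

```text
time_s: 24.38
tcp_pos: [628.7, -237.3, -15.4]
tool_rot: [[-0.997, -0.082, -0.001], [-0.082, 0.997, 0.0], [0.001, 0.0, -1.0]]
wrist_force: [-0.2, 0.3, 1.2]
opening: 55.3
```

```bash
python3 look.py w19 wrist orange,-360,0
```

```text
tcp [ 628.7 -237.3  -15.4] in tray [-360.8  -52.3 -270. ] t 24.38 F [-0.2  0.3  1.2]
orange in tray [-3.602e+02 -4.500e+00  1.000e-01] iou 0.987
```

Request:
{"name": "carry_out", "arguments": {"motion": [{"offset": [0,0,-6],"twist": [0,0,0],"fingers": 0.65},{"offset": [-22,0,-4],"twist": [0,0,0],"fingers": 0.65},{"offset": [-22,0,4],"twist": [0,0,0],"fingers": 0.65},{"offset": [-22,0,9],"twist": [0,0,0],"fingers": 0.65},{"offset": [-22,0,11],"twist": [0,0,0],"fingers": 0.65},{"offset": [-22,0,11],"twist": [0,0,0],"fingers": 0.65}]}}

```text
time_s: 25.18
tcp_pos: [650.7, -235.6, -26.2]
tool_rot: [[-0.997, -0.082, -0.001], [-0.082, 0.997, 0.0], [0.001, 0.0, -1.0]]
wrist_force: [0.8, -0.3, -0.6]
opening: 55.2
```

```bash
python3 look.py w20 wrist orange,-360,0
```

```text
tcp [ 650.7 -235.6  -26.2] in tray [-360.9  -74.3 -270. ] t 25.18 F [ 0.8 -0.3 -0.6]
orange in tray [-3.602e+02 -4.600e+00  1.000e-01] iou 0.996
```

Request:
{"name": "carry_out", "arguments": {"motion": [{"offset": [6,0,0],"twist": [0,0,0],"fingers": 0.65},{"offset": [11,0,0],"twist": [0,0,0],"fingers": 0.65},{"offset": [15,0,0],"twist": [0,0,0],"fingers": 0.65},{"offset": [18,0,0],"twist": [0,0,0],"fingers": 0.65},{"offset": [18,0,0],"twist": [0,0,0],"fingers": 0.65}]}}

```text
time_s: 25.85
tcp_pos: [633.1, -237.1, -25.9]
tool_rot: [[-0.997, -0.082, -0.0], [-0.082, 0.997, -0.0], [0.0, -0.0, -1.0]]
wrist_force: [-0.4, 0.0, 0.1]
opening: 55.3
```

```bash
python3 look.py w21 wrist orange,-360,0
```

```text
tcp [ 633.1 -237.1  -25.9] in tray [-360.9  -56.6 -270. ] t 25.85 F [-0.4  0.   0.1]
orange in tray [-3.603e+02 -8.000e-01  1.000e-01] iou 0.995
```

Request:
{"name": "carry_out", "arguments": {"motion": [{"offset": [-12,0,0],"twist": [0,0,0],"fingers": 0.65},{"offset": [-15,0,-60],"twist": [0,0,0],"fingers": 0.65},{"offset": [56,-72,-80],"twist": [0,0,1.571],"fingers": 0.65},{"offset": [56,-72,-80],"twist": [0,0,1.571],"fingers": 0.65},{"offset": [56,-72,-80],"twist": [0,0,1.571],"fingers": 0.65},{"offset": [56,-72,-80],"twist": [0,0,1.571],"fingers": 0.65},{"offset": [56,-72,-80],"twist": [0,0,1.571],"fingers": 0.65},{"offset": [56,-72,-80],"twist": [0,0,1.571],"fingers": 0.65},{"offset": [56,-72,-80],"twist": [0,0,1.571],"fingers": 0.65},{"offset": [56,-72,-80],"twist": [0,0,1.571],"fingers": 0.65},{"offset": [56,-72,-40],"twist": [0,0,1.571],"fingers": 0.65},{"offset": [56,-72,-20],"twist": [0,0,1.571],"fingers": 0.65}]}}

```text
time_s: 27.4
tcp_pos: [582.4, -312.6, -8.0]
tool_rot: [[-0.083, 0.997, -0.002], [0.997, 0.083, 0.002], [0.002, -0.002, -1.0]]
wrist_force: [0.2, -0.1, 0.2]
opening: 55.5
```

```bash
python3 look.py w22 wrist orange,-360,0
```

```text
tcp [ 582.4 -312.6   -8. ] in tray [-4.321e+02  0.000e+00  1.000e-01] t 27.4 F [ 0.2 -0.1  0.2]
orange in tray [-360.    -0.9    0. ] iou 0.991
```

Request:
{"name": "carry_out", "arguments": {"motion": [{"offset": [0,0,12],"twist": [0,0,0],"fingers": 0.65},{"offset": [4,0,18],"twist": [0,0,0],"fingers": 0.65},{"offset": [11,0,18],"twist": [0,0,0],"fingers": 0.65},{"offset": [18,0,18],"twist": [0,0,0],"fingers": 0.65},{"offset": [28,0,18],"twist": [0,0,0],"fingers": 0.65},{"offset": [38,0,18],"twist": [0,0,0],"fingers": 0.65},{"offset": [50,0,18],"twist": [0,0,0],"fingers": 0.65},{"offset": [62,0,18],"twist": [0,0,0],"fingers": 0.65},{"offset": [74,0,18],"twist": [0,0,0],"fingers": 0.65},{"offset": [86,0,18],"twist": [0,0,0],"fingers": 0.65},{"offset": [98,0,18],"twist": [0,0,0],"fingers": 0.65},{"offset": [110,0,18],"twist": [0,0,0],"fingers": 0.65}]}}

```text
time_s: 28.95
tcp_pos: [574.3, -202.9, -24.0]
tool_rot: [[-0.082, 0.997, 0.0], [0.997, 0.082, -0.0], [-0.0, 0.0, -1.0]]
wrist_force: [-0.7, -0.9, 0.6]
opening: 55.5
```

```bash
python3 look.py w23 wrist orange,-270,0
```

```text
tcp [ 574.3 -202.9  -24. ] in tray [-322.1   -0.8    0. ] t 28.95 F [-0.7 -0.9  0.6]
orange in tray [-2.676e+02 -4.000e-01  1.000e-01] iou 0.996
```

Request:
{"name": "carry_out", "arguments": {"motion": [{"offset": [9,0,1],"twist": [0,0,0],"fingers": 0.65},{"offset": [20,0,1],"twist": [0,0,0],"fingers": 0.65},{"offset": [32,0,1],"twist": [0,0,0],"fingers": 0.65},{"offset": [44,0,1],"twist": [0,0,0],"fingers": 0.65},{"offset": [56,0,1],"twist": [0,0,0],"fingers": 0.65},{"offset": [68,0,1],"twist": [0,0,0],"fingers": 0.65},{"offset": [80,0,1],"twist": [0,0,0],"fingers": 0.65},{"offset": [92,0,1],"twist": [0,0,0],"fingers": 0.65},{"offset": [104,0,1],"twist": [0,0,0],"fingers": 0.65},{"offset": [116,0,1],"twist": [0,0,0],"fingers": 0.65},{"offset": [128,0,1],"twist": [0,0,0],"fingers": 0.65},{"offset": [138,0,1],"twist": [0,0,0],"fingers": 0.65}]}}

```text
time_s: 30.5
tcp_pos: [563.0, -65.4, -25.0]
tool_rot: [[-0.082, 0.997, 0.0], [0.997, 0.082, -0.0], [-0.0, 0.0, -1.0]]
wrist_force: [0.3, 0.1, 0.3]
opening: 55.4
```

```bash
python3 look.py w24 wrist orange,-130,0
```

```text
tcp [563.  -65.4 -25. ] in tray [-184.1   -0.7    0. ] t 30.5 F [0.3 0.1 0.3]
orange in tray [-1.296e+02 -4.000e-01  1.000e-01] iou 0.996
```

Request:
{"name": "carry_out", "arguments": {"motion": [{"offset": [8,0,0],"twist": [0,0,0],"fingers": 0.65},{"offset": [18,0,0],"twist": [0,0,0],"fingers": 0.65},{"offset": [28,0,0],"twist": [0,0,0],"fingers": 0.65},{"offset": [38,0,0],"twist": [0,0,0],"fingers": 0.65},{"offset": [48,0,0],"twist": [0,0,0],"fingers": 0.65},{"offset": [58,0,0],"twist": [0,0,0],"fingers": 0.65},{"offset": [68,0,0],"twist": [0,0,0],"fingers": 0.65},{"offset": [78,0,0],"twist": [0,0,0],"fingers": 0.65},{"offset": [88,0,0],"twist": [0,0,0],"fingers": 0.65},{"offset": [98,0,0],"twist": [0,0,0],"fingers": 0.65},{"offset": [108,0,0],"twist": [0,0,0],"fingers": 0.65},{"offset": [114,0,0],"twist": [0,0,0],"fingers": 0.65}]}}

```text
time_s: 32.05
tcp_pos: [553.6, 48.1, -25.0]
tool_rot: [[-0.082, 0.997, -0.0], [0.997, 0.082, -0.0], [-0.0, -0.0, -1.0]]
wrist_force: [-0.2, -0.6, 0.6]
opening: 55.6
```

```bash
python3 look.py w25 wrist orange,-16,0 blue,135,0
```

```text
tcp [553.6  48.1 -25. ] in tray [-70.2  -0.6   0.1] t 32.05 F [-0.2 -0.6  0.6]
orange in tray [-15.7  -0.4   0.2] iou 0.849Traceback (most recent call last):
  File "look.py", line 10, in <module>
    p,iou,m,R=fit(im,i,k,(*p0,t[2]),box=220 if k=="tray" else 110)
              ~~~^^^^^^^^^^^^^^^^^^^^^^^^^^^^^^^^^^^^^^^^^^^^^^^^^
  File "h.py", line 43, in fit
    n,l,st,_=cv2.connectedComponentsWithStats(m.astype(np.uint8));k=1+np.argmax(st[1:,4]);m=(l==k).astype(np.float32)
                                                                      ~~~~~~~~~^^^^^^^^^^
    return _wrapfunc(a, 'argmax', axis=axis, out=out, **kwds)
    return bound(*args, **kwds)
ValueError: attempt to get argmax of an empty sequence
```

Request:
{"name": "carry_out", "arguments": {"motion": [{"offset": [8,0,0],"twist": [0,0,0],"fingers": 0.65},{"offset": [16,0,0],"twist": [0,0,0],"fingers": 0.65},{"offset": [24,0,0],"twist": [0,0,0],"fingers": 0.65},{"offset": [32,0,0],"twist": [0,0,0],"fingers": 0.65},{"offset": [40,0,0],"twist": [0,0,0],"fingers": 0.65},{"offset": [47,0,0],"twist": [0,0,0],"fingers": 0.65},{"offset": [52,0,0],"twist": [0,0,0],"fingers": 0.65},{"offset": [56,0,0],"twist": [0,0,0],"fingers": 0.65},{"offset": [58,0,0],"twist": [0,0,0],"fingers": 0.65},{"offset": [59,0,0],"twist": [0,0,0],"fingers": 0.65},{"offset": [59,0,0],"twist": [0,0,0],"fingers": 0.65}]}}

```text
time_s: 33.48
tcp_pos: [548.9, 106.2, -25.0]
tool_rot: [[-0.082, 0.997, 0.0], [0.997, 0.082, -0.0], [-0.0, 0.0, -1.0]]
wrist_force: [-0.1, 1.1, 0.4]
opening: 55.3
```

```bash
python3 look.py w26 wrist orange,43,0
```

```text
tcp [548.9 106.2 -25. ] in tray [-11.9  -0.7   0. ] t 33.48 F [-0.1  1.1  0.4]
orange in tray [42.8 -0.8 -0. ] iou 0.791
```

Request:
{"name": "carry_out", "arguments": {"motion": [{"offset": [1,0,0],"twist": [0,0,0],"fingers": 0.65},{"offset": [2,0,0],"twist": [0,0,0],"fingers": 0.65},{"offset": [3,0,0],"twist": [0,0,0],"fingers": 0.65},{"offset": [4,0,0],"twist": [0,0,0],"fingers": 0.65},{"offset": [4,0,0],"twist": [0,0,0],"fingers": 0.65}]}}

```text
time_s: 34.15
tcp_pos: [548.7, 108.6, -25.0]
tool_rot: [[-0.082, 0.997, -0.0], [0.997, 0.082, -0.002], [-0.002, -0.0, -1.0]]
wrist_force: [0.1, -8.7, 0.9]
opening: 55.6
```

Request:
{"name": "carry_out", "arguments": {"motion": [{"offset": [1.5,0,0],"twist": [0,0,0],"fingers": 0.65},{"offset": [1.5,0,0],"twist": [0,0,0],"fingers": 0.65},{"offset": [-4,0,0],"twist": [0,0,0],"fingers": 0.65},{"offset": [-16,0,0],"twist": [0,0,0],"fingers": 0.65},{"offset": [-20,0,-60],"twist": [0,0,0],"fingers": 0.65},{"offset": [-20,0,-120],"twist": [0,0,0],"fingers": 0.65},{"offset": [-20,0,-180],"twist": [0,0,0],"fingers": 0.65},{"offset": [-20,0,-240],"twist": [0,0,0],"fingers": 0.65},{"offset": [-20,0,-270],"twist": [0,0,0],"fingers": 0.65},{"offset": [-20,0,-270],"twist": [0,0,0],"fingers": 0.65},{"offset": [-20,0,-270],"twist": [0,0,0],"fingers": 0.65}]}}

```text
time_s: 35.52
tcp_pos: [549.5, 90.1, 243.7]
tool_rot: [[-0.082, 0.997, -0.002], [0.997, 0.082, -0.0], [0.0, -0.002, -1.0]]
wrist_force: [0.1, 1.5, -0.2]
opening: 56.0
```

```bash
python3 look.py w27 wrist blue,135,0 ; python3 -c "
import cv2
a=cv2.imread('pics/w27.png')[0:220,170:400];cv2.imwrite('pics/w27c.png',cv2.resize(a,(627,600),interpolation=2))"
```

```text
tcp [549.5  90.1 243.7] in tray [-28.   0.   0.] t 35.52 F [ 0.1  1.5 -0.2]
blue in tray [136.7   0.3  -0.5] iou 0.778
```

View pics/w27c.png

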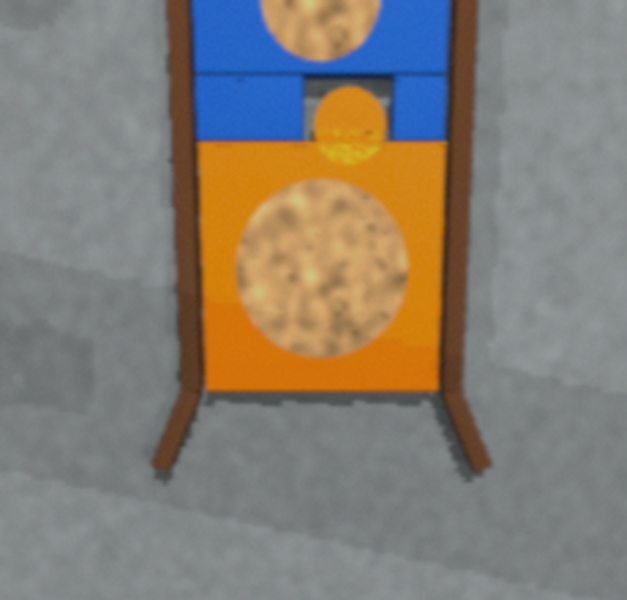

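Request:
{"name": "carry_out", "arguments": {"motion": [{"offset": [60,0,-60],"twist": [0,0,0],"fingers": 0.65},{"offset": [110,0,-110],"twist": [0,0,0],"fingers": 0.65},{"offset": [110,0,-110],"twist": [0,0,0],"fingers": 0.65},{"offset": [110,0,-110],"twist": [0,0,0],"fingers": 0.65},{"offset": [110,0,-110],"twist": [0,0,0],"fingers": 0.65}]}}

```text
time_s: 36.2
tcp_pos: [540.8, 199.2, 352.7]
tool_rot: [[-0.082, 0.997, -0.004], [0.997, 0.082, -0.001], [-0.001, -0.004, -1.0]]
wrist_force: [-0.1, -1.2, -0.1]
opening: 55.8
```

```bash
python3 look.py w28 wrist blue,135,0 orange,45,0; python3 -c "
import cv2
a=cv2.imread('pics/w28.png')[0:280,170:400];cv2.imwrite('pics/w28c.png',cv2.resize(a,None,fx=2.1,fy=2.1,interpolation=2))"
```

```text
tcp [540.8 199.2 352.7] in tray [81.4 -0.2  0. ] t 36.2 F [-0.1 -1.2 -0.1]
blue in tray [ 1.351e+02  5.000e-01 -1.000e-01] iou 0.973
orange in tray [44.1 -0.   0.1] iou 0.729
```

View pics/w28c.png

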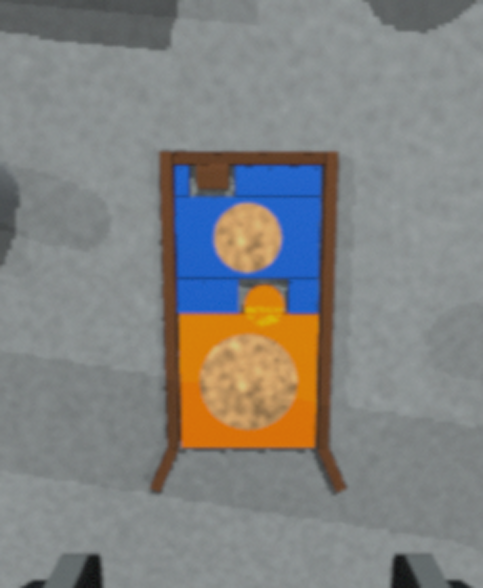

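Both coasters are home: the blue one is against the end wall with its notch over the rib, the tongue sits in the other notch with no gap, and the orange one is flush with the open end.

```bash
python3 -c "
from rig import bot
print(bot.sign_off(),bot.observe()['time_s'])"
```

```text
the job is handed in; nothing more can be done
the job is handed in; nothing more can be done
```

Both coasters are in the tray and the job is handed in, after about 36 s of robot time. I squared each coaster sideways to the tray's centreline with the two fingertips. I then pushed the blue one to the end wall and the orange one in behind it.

**Last checks:**
- **Picture:** the final wrist picture shows the blue notch over the rib and the tongue in the other notch. There is no visible gap, and the orange edge is flush with the open end.
- **Blue position:** the fit put it at tray x = 135.1, y = 0.5 mm, turned -0.1° (home is 135, 0).
- **Orange position:** the fit put it at tray x = 44.1, y = 0 mm (home is 45, 0). This fit was poor, with an overlap score of 0.73, probably because other brown and orange areas were picked up too.
- **Feel:** both pushes ended on a firm stop, at 5 N for blue and 9 N for orange. The two stop positions were 90 mm apart, one coaster length, which agrees with no gap.

**What went wrong on the way:**
- With the fingers half open, the fingertips sat about 26–30 mm farther back than the text implied.
- Two early sideways pushes therefore passed over the blue coaster without moving it.
- One push rode up onto the edge of the orange coaster, with about 6 N on the wrist. I redid it lower, and the coaster was not displaced or damaged as far as I could see.

I did not aim any move at the other things on the table, and the recorded forces gave no sign of touching them. I did not measure their positions again at the end.

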